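Clear the wooden spoon off the burner and hold the gas lighter to it

TASK

Get the small gas burner ready to be lit: first pick up the wooden spoon that lies across it and lay it down with its bowl in the spoon rest, clear of the hob. Then draw the gas lighter up out of its stand, turn it to a slant of about 45 degrees with the nozzle downwards and hold the nozzle's tip about 2 cm above the cap of the small burner, the lighter touching nothing but the gripper; finish while still holding it there, raised and still. Leave the pot, the glass lid and the measuring spoon where they are.

Things in the scene. Friction and masses are not known exactly. Their poses are not given: they have to be found in the camera images.
- hob: steel two-burner gas hob tray, 340 (x) by 540 (y) by 10 mm, fixed on the worktop; origin under its centre. Its two gas taps (to 35 mm above the worktop) stand along the edge nearest the robot. The two burners sit side by side on it, 280 mm apart; which is on the left changes.
- burner_small: the small burner (cap 52 mm across) with its own square cast-iron pan support, fixed on the hob: 200 mm square frame of bars 10 mm wide, sides along the body's x and y, with four fingers 8 mm wide running in along the diagonals and ending 40 mm from the centre. Origin on the tray surface under the burner's centre, z up; the top of the frame and fingers is 45 mm above it (55 mm above the worktop).
- burner_cap (a point): centre of the top face of the small burner's flat black cap, radius 26 mm, 26 mm above burner_small's origin (36 mm above the worktop), so 19 mm below the top of the pan support; the opening around it is free to 40 mm from the centre.
- burner_large: the large burner (cap 88 mm across) with a 220 mm pan support of the same height, fixed on the hob; it carries the pot. Origin on the tray under its centre.
- spoon: wooden spoon, 280 mm long, 45 g (varies), loose, at the start lying level, hollow side up, across the small burner's pan support with its handle roughly towards the robot. Origin on its underside below its balance point; x along the spoon towards the bowl, z up. Round handle about 14 mm thick, its axis 7 mm above the underside, from x = -160 mm to the neck at +55 mm; bowl oval 64 by 47 mm, 14 mm high, centred at x = +88 mm. It can be gripped across the handle at the origin.
- spoon_bowl (a point): underside of the spoon's bowl, below its middle; 88 mm from spoon along its x.
- rest: white glazed spoon rest, fixed on the worktop beside the hob, on the left or right: round shallow dish 120 mm across the rim, rim 8 mm high, floor 4 mm high and about 100 mm across, with a flat tail 36 mm wide and 5 mm high reaching 130 mm from the centre along the body's -x for the handle. Origin under the dish's centre. The spoon may lie over the rim, its handle pointing anywhere off the hob.
- rest_dish (a point): centre of the spoon rest's dish floor, 4 mm above the worktop.
- stand: heavy dark steel lighter stand, fixed on the worktop on the other side of the hob: foot 88 mm across and 8 mm thick with an upright tube 28 mm outside, 18 mm bore, its rim 110 mm above the worktop. Origin under its centre, z up.
- lighter: round steel piezo gas lighter, about 100 g (varies), 233 mm long, loose, at the start upright in the stand with its nozzle down in the tube. Origin at the tip of the nozzle, z along its axis towards the button. Nozzle 10 mm thick from z = 0 to 100 mm; body 23 mm thick from z = 100 to 222 mm, its lower shoulder resting on the tube's rim; button 14 mm thick from 222 to 233 mm. It is the same all round. It must rise 100 mm to leave the tube.
- lighter_body (a point): on the lighter's axis, 178 mm from the nozzle's tip, where the body can be gripped from above: 188 mm above the worktop at the start, 55 mm below the top of the button.
- pot: black pot standing on the large burner, 178 mm across and 100 mm high, with a loop handle on each side reaching 119 mm from the axis along the pot's +x and -x; 1.3 kg. Its rim is 155 mm above the worktop. Origin under its centre. To be left alone.
- lid: glass pot lid with a steel rim, 180 mm across and 47 mm high, lying upside down on its knob on the worktop. Origin under its centre. To be left alone.
- measuring_spoon: red plastic measuring spoon, 140 mm long, bowl 42 mm across and 16 mm high, on the worktop. Origin under its bowl, handle along -x. To be left alone.
Things that resemble listed ones, but are neither listed nor needed, are in the scene too. What is meant by the rest is not pink, and is the larger of those in its own colour.

How it is judged:
By the outcome, as a careful person would: the job done as asked, in the order asked, and still so for the second after the job is handed in, while the arm keeps its last pose, push and grip.
It also fails if it takes over 70 s, if anything falls off the work surface, if the arm or the gripper's body presses on something with over 40 N, if the wrist force passes 120 N, or if a joint passes its speed limit or range.

ROBOT

A 6-joint arm with a two-finger parallel gripper is mounted at the origin on the work surface. World frame = base frame: x ahead of the robot, y to its left, z up, the work surface at z = 0. Lengths are in mm, angles in rad, forces in N, time in s.
With the tool pointing down it reaches from about 300 to 775 mm from the base axis. Payload 14.6 kg.
Tool frame: the origin (TCP) lies between the finger pads; the fingertips stand 19 mm ahead of it and the grasp point (between the pads) is the TCP; z points along the fingers, y is the line along which they close (so a half turn about z gives the same grasp; the last joint's range is limited). The gripper opens to 94 mm and grips with 3 to 60 N. Pads are 16 mm wide; open, the fingers measure 119 mm over their backs; the gripper's body (75 mm by 177 mm) begins 78 mm behind the grasp point.
Start: joints at [1.216, 0.3, 1.521, -0, 1.321, -0.067], TCP at [156.111, 527.37, 224.446] pointing down, gripper open.
Joint ranges: [-3.03, 3.03], [-0.79, 2.21], [0.23, 2.52], [-1.04, 4.18], [0, 3.07], [-2.55, 2.55]. Speed limits (rad/s): [2.22, 2.22, 2.57, 3.14, 3.14, 3.14].

INTERFACE

Orientations are given as [roll, pitch, yaw] about the fixed x, y, z axes, in that order (R = Rz(yaw) Ry(pitch) Rx(roll)).
In Python, from cell import monitor, imaging, job, find_in, trace gives the robot as it stands. The module is installed in compiled form; this text tells all that it offers.
- The arm moves only by the tool arm_command, never from a script. Its argument "steps" is a list of rows, each a list of 5 numbers: the opening, from 0 (shut) to 1 (fully open), then the shift along the tool's x, y, z in mm, then the turn about the tool's z in degrees. In form: [[gripper, dx, dy, dz, turn], ...]. A call has 1 to 20 rows; each row is the pose to reach, as a shift and turn from the pose commanded when the call began, along the tool's axes at that moment; what a row does not reach only later rows make up. A row lasts 1/8 s, in which the tool goes at most 62.5 mm and 10.7 degrees, less where a joint would pass 70% of its speed; a pose out of reach is approached as far as the arm can. A call with a gripper value outside its range is refused whole. The fingers move at their own pace and stop on an object; "force" is the grip in N (left out, the last holds). Time passes only in rows, so rows that repeat a pose let the fingers close. It gives the time, the measured TCP pose, the force, the opening and the grip force at its end, in the units of the state.
- monitor.read_state(): the state, without advancing time (a new reading comes with each control period).
- imaging.camera(name): name is "scene" or "top"; returns a dict with "img" (400x640x3 uint8, red, green, blue), "mtx" (3x3 intrinsics, pixels), "view" (4x4, takes a point from world to camera coordinates). Camera axes: x right, y down, z forward; pixel columns grow to the right and rows downward; lengths in mm; the calibration is good to about 2 mm. A picture is of the moment at which its call begins. There is no depth.
- job.sign_off(): hands the job in; it is judged then, once.
Trained networks look in a picture, given as the dict that the camera call returned (one of the last four; its "shot" number tells which), for a name from the list of things; names that differ only in an ending like _2 or _b are one class to them, and where a whole thing is asked for, a point or a joint stands for the part that bears it (a point fixed in the world has none). Each returns a list of dicts, best first, with "p" (0 to 1); they miss things now and then, are a little off and sometimes report something else, mostly with a low value. They report only what shows in the picture. A call takes as long as a camera call. They do not tell look-alikes from the thing itself.
- find_in(picture, target): "rect" ([centre column, centre row, width, height] in pixels, round what is visible of it).
- trace(picture, target): "region" (400x640 bool, what is visible of it) and "rect" ([centre column, centre row, width, height] in pixels, round what is visible of it).
The state is a dict: "clock": time; "joints": joint angles; "qd": joint speeds; "effort": joint torques, N m; "eef_pos": TCP position; "eef_rot": TCP orientation; "wrist_force": force on the tool from outside, world axes, zero at the start; "moment": the same for the moment, N m; "finger_gap": finger opening in mm; "finger_force": force on a finger pad.
Only numpy, scipy, OpenCV 4.12 (cv2) and the standard library are available. Lean on these libraries where they do the work, as an engineer would, in place of code of your own. Each camera call takes 0.05 s, during which the arm holds its last target. There are 200 camera calls.

## Working session

There is one attempt and no reset: what is moved stays moved. The work goes in short steps, Python scripts to look and compute and a tool call to move; the robot and the scene stay as the last step left them, time stands still between calls to the robot, and variables do not carry over. Pictures are saved under pics/ and viewed, at most 10 in all, crops included, and the job is handed in when it is done.

Besides the shell and the picture viewer there is one more tool, called after "Call:" as name([rows], argument=value, ...), one row to a line, values as JSON. arm_command: Moves the arm, as the interface text tells. Its arguments: {"type":"object","properties":{"steps":{"type":"array","items":{"type":"array","items":{"type":"number"}}},"force":{"type":"number"}},"required":["steps"]}

```bash
mkdir -p pics; python3 - <<'E'
from cell import monitor, imaging, job, find_in, trace
import cv2,numpy as np
print(monitor.read_state())
for c in("top","scene"):
    p=imaging.camera(c); cv2.imwrite(f"pics/{c}0.png",p["img"][:,:,::-1])
    print(c,p["mtx"].tolist(),p["view"].round(4).tolist())
    for t in["hob","burner_small","burner_large","spoon","spoon_bowl","rest","stand","lighter","pot","lid","measuring_spoon"]:
        print(t,[(round(float(d["p"]),2),[round(float(x),1) for x in d["rect"]]) for d in find_in(p,t)][:4])
E
```

```text
{'clock': 0.0, 'joints': array([ 1.21640654e+00,  3.00473975e-01,  1.52160097e+00, -6.43215676e-07,
        1.32067686e+00, -6.65754992e-02]), 'qd': array([-1.08001205e-03, -1.25507879e-03, -4.38060547e-04,  6.51892153e-04,
       -5.17327462e-06,  4.33051943e-04]), 'effort': array([ 1.09687312e-04, -5.31815422e+01, -3.52723145e+01,  7.08407722e-02,
        2.44256324e-02, -9.28071904e-05]), 'eef_pos': array([156.02680383, 527.1508215 , 223.87632342]), 'eef_rot': array([-3.14043603e+00, -7.64922899e-05,  2.85377848e+00]), 'wrist_force': array([-0.51468914, -0.42181609, -0.18096549]), 'moment': array([-0.04469791, -0.01223546,  0.00944503]), 'finger_force': 0.0, 'finger_gap': 94.01618171562845}
top [[494.1742797083876, 0.0, 316.73043898941717], [0.0, 494.1742797083876, 192.56449993996645], [0.0, 0.0, 1.0]] [[-0.0178, -0.9997, 0.0151, -153.0051], [-0.9968, 0.0166, -0.0779, 546.0006], [0.0776, -0.0165, -0.9968, 1782.8105], [0.0, 0.0, 0.0, 1.0]]
hob [(0.92, [270.5, 182.6, 142.6, 96.8]), (0.56, [154.3, 178.0, 16.4, 34.6])]
burner_small [(0.82, [230.3, 171.8, 56.2, 53.5])]
burner_large [(0
[... 826 characters left out ...]
0.5096, -0.406, -0.7586, 1628.968], [0.0, 0.0, 0.0, 1.0]]
hob [(0.56, [342.7, 275.4, 190.4, 142.8]), (0.17, [478.5, 256.1, 23.0, 28.3])]
burner_small [(0.64, [372.1, 283.6, 86.5, 89.2])]
burner_large [(0.76, [302.1, 251.6, 94.2, 61.3])]
spoon [(0.71, [364.7, 276.2, 28.6, 74.6])]
spoon_bowl [(0.79, [365.1, 276.8, 27.5, 74.5]), (0.19, [477.0, 256.9, 22.8, 31.6])]
rest [(0.89, [277.7, 186.0, 44.8, 24.6]), (0.82, [279.3, 155.6, 26.8, 15.6]), (0.64, [221.8, 149.5, 44.3, 22.8])]
stand [(0.93, [459.1, 287.8, 24.5, 25.6])]
lighter [(0.82, [475.9, 257.6, 20.5, 34.0])]
pot [(0.64, [302.8, 223.2, 73.9, 58.3])]
lid [(0.94, [229.4, 201.7, 46.9, 38.2])]
measuring_spoon [(0.77, [454.1, 338.7, 18.4, 47.2])]
```

```bash
python3 - <<'E'
import cv2
a=cv2.imread("pics/top0.png")[110:290,120:510]; cv2.imwrite("pics/topc.png",cv2.resize(a,None,fx=2,fy=2,interpolation=3))
a=cv2.imread("pics/scene0.png")[120:380,180:520]; cv2.imwrite("pics/scenec.png",cv2.resize(a,None,fx=2.2,fy=2.2,interpolation=3))
E
```

```text
(no output)
```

View pics/topc.png

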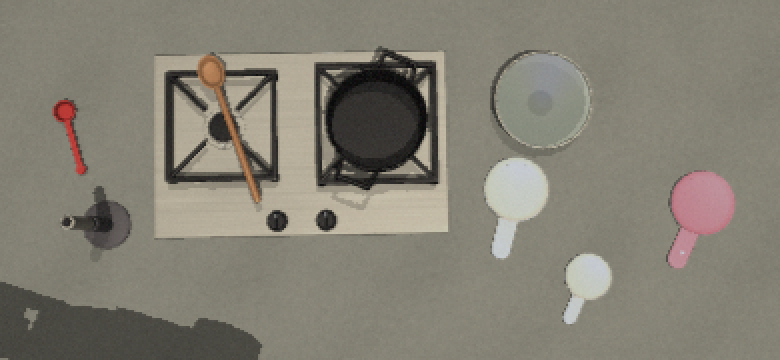

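View pics/scenec.png

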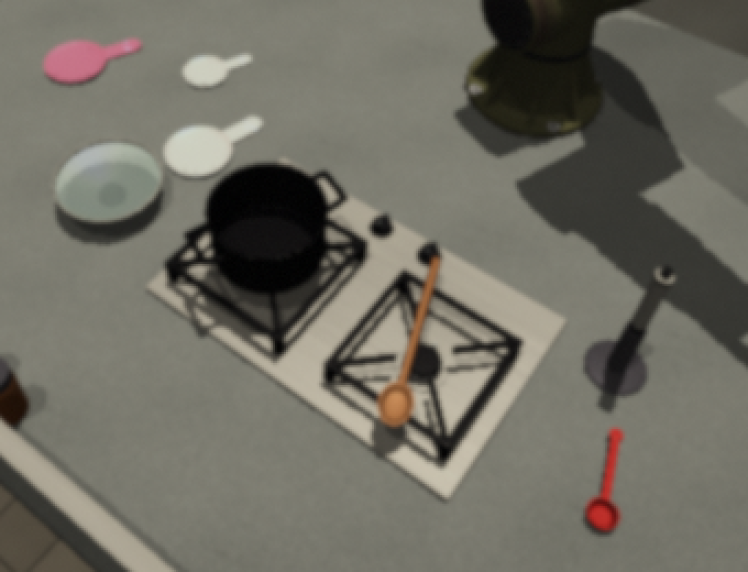

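The top view shows the spoon from its bowl at about (225,145) to its handle end at (248,210). The small burner's cap is at (231,173), and the larger white rest's dish is at (378,204) with its tail towards the robot. The stand is at (173,222), with the lighter leaning outward through perspective.

In the scene view the spoon bowl lies at the far side of the small burner and the handle points to the robot, consistent with the top view.

```bash
cat > h.py <<'E'
from cell import monitor, imaging, job, find_in, trace
import cv2,numpy as np
def ray(p,uv,z):
    V=p["view"];R=V[:3,:3];c=-R.T@V[:3,3]
    d=R.T@np.linalg.inv(p["mtx"])@np.array([uv[0],uv[1],1.])
    return c+d*(z-c[2])/d[2]
def proj(p,X):
    q=p["view"][:3,:3]@np.asarray(X,float)+p["view"][:3,3]; q=p["mtx"]@q; return q[:2]/q[2]
def pts(p,name,z,near=None):
    L=trace(p,name)
    if near is not None: L=sorted(L,key=lambda d:np.hypot(d["rect"][0]-near[0],d["rect"][1]-near[1]))
    v,u=np.nonzero(L[0]["region"])
    return np.array([ray(p,(a,b),z)[:2] for a,b in zip(u,v)]),L[0]
E
python3 - <<'E'
from h import *
for c in("top","scene"):
    p=imaging.camera(c)
    P,d=pts(p,"spoon",62,(233,175) if c=="top" else (365,276)); 
    m=P.mean(0);w,v=np.linalg.eigh(np.cov((P-m).T));a=v[:,1]*np.sign(v[0,1]);s=(P-m)@a
    print(c,"spoon",d["p"],m,a,np.degrees(np.arctan2(a[1],a[0])),s.min(),s.max(),"origin",m+a*(s.max()-120), m+a*(s.min()+160))
    for n,z,near in(("rest",6,(377,214) if c=="top" else (278,186)),("burner_small",55,None),("burner_large",55,None),("hob",10,None),("stand",8,None),("lighter",150,None),("lid",40,(393,159) if c=="top" else None)):
        P,d=pts(p,n,z,near);P=P.astype(np.float32)
        print(c,n,round(float(d["p"]),2),"minrect",np.round(cv2.minAreaRect(P)[0],1),np.round(cv2.minAreaRect(P)[1:][0],1),"ang",round(cv2.minAreaRect(P)[2],1),"mean",P.mean(0).round(1),"bbox",P.min(0).round(),P.max(0).round())
        if n=="rest":
            f=P-P.mean(0); w,v=np.linalg.eigh(np.cov(f.T)); print("  ax",v[:,1])
    # dark cap blob
    hsv=p["img"].max(2); C=(230.5,173.5) if c=="top" else (372,284)
    M=np.zeros(hsv.shape,np.uint8); M[int(C[1])-10:int(C[1])+12,int(C[0])-14:int(C[0])+14]=255
    k=((hsv<50)&(M>0)).astype(np.uint8);v,u=np.nonzero(k);print("cap",np.median(u),np.median(v),ray(p,(np.median(u),np.median(v)),36))
E
```

```text
top spoon 0.97 [632.83400499 136.41391156] [0.94028949 0.34037578] 19.89976999066588 -157.59381588399472 117.57817995190888 origin [630.55679304 135.58958268] [635.09651463 137.23291834]
top rest 0.95 minrect [ 463.9 -385.4] [114.8 180.4] ang 89.0 mean [ 481.1 -381.5] bbox [ 374. -444.] [ 554. -328.]
  ax [-0.95798466  0.28681944]
top burner_small 0.74 minrect [617.4 147.6] [200.7 208.4] ang 0.0 mean [613.1 142. ] bbox [517.  43.] [718. 252.]
top burner_large 0.72 minrect [612.5 134.5] [278.2  44.2] ang 17.9 mean [664.2 148.5] bbox [482.  81.] [744. 191.]
top hob 0.56 minrect [588.2   9.9] [343.8 540.2] ang 0.6 mean [567.2  38.9] bbox [ 415. -260.] [761. 280.]
top stand 0.74 minrect [447.3 362. ] [77.2 76.4] ang 0.2 mean [446.5 361.2] bbox [409. 324.] [486. 400.]
top lighter 0.68 minrect [446.3 373.6] [57.1 20.2] ang 89.0 mean [446.4 374.7] bbox [436. 345.] [457. 402.]
top lid 0.74 minrect [ 658.6 -433.3] [172.2 172.8] ang 89.1 mean [ 658.6 -435.3] bbox [ 572. -520.] [ 745. -347.]
cap 229.0 174.0 [615.04335805 154.76795444  36.        ]
scene spoon 0.68 [649.13618915 140.96410788] [0.94232313 0.33470452] 19.554571024355713 -179.54376763526068 99.03125280932856 origin [629.37685364 133.9457734 ] [630.71964483 134.4227205 ]
scene rest 0.75 minrect [ 464.6 -387.9] [186.6 117.9] ang 3.0 mean [ 481.  -379.6] bbox [ 370. -444.] [ 558. -327.]
  ax [-0.95704945  0.28992473]
scene burner_small 0.88 minrect [630.  151.1] [217.9 205. ] ang 0.0 mean [634.  159.6] bbox [521.  49.] [739. 254.]
scene burner_large 0.87 minrect [ 631.1 -123.5] [235.7 234.3] ang 0.2 mean [666.1 -87.9] bbox [ 513. -240.] [749.  -6.]Traceback (most recent call last):
  File "<stdin>", line 8, in <module>
  File "h.py", line 12, in pts
    v,u=np.nonzero(L[0]["region"])
                   ~^^^
IndexError: list index out of range
```

```bash
cat >> h.py <<'E'
def go(x,y,z,yaw):
    s=monitor.read_state();R=cv2.Rodrigues(np.zeros(3))[0]
    from scipy.spatial.transform import Rotation as T
    R=T.from_euler("xyz",s["eef_rot"]).as_matrix()
    cy=np.degrees(np.arctan2(R[1,0],R[0,0]))
    d=R.T@(np.array([x,y,z])-s["eef_pos"])
    print("shift",d.round(1),"turn",round((cy-yaw+180)%360-180,1),"| at",s["eef_pos"].round(1),round(cy,1),"t",round(s["clock"],2),"gap",round(s["finger_gap"],1),"F",s["wrist_force"].round(1))
E
python3 -c "
from h import *
go(630.5,135.5,300,199.8)"
```

```text
shift [-566.1 -241.1  -75.6] turn -36.3 | at [156.1 527.4 224.4] 163.5 t 1.95 gap 94.1 F [-0.1  0.1  0.4]
```

Call:
arm_command([
  [1,0,0,-40,0],
  [1,0,0,-76,0],
  [1,-40,-17,-76,-3],
  [1,-80,-34,-76,-6],
  [1,-120,-51,-76,-9],
  [1,-160,-68,-76,-12],
  [1,-200,-85,-76,-15],
  [1,-240,-102,-76,-18],
  [1,-280,-119,-76,-21],
  [1,-320,-136,-76,-24],
  [1,-360,-153,-76,-27],
  [1,-400,-170,-76,-30],
  [1,-440,-187,-76,-33],
  [1,-480,-204,-76,-36],
  [0.7,-520,-221,-76,-36.3],
  [0.7,-550,-234,-76,-36.3],
  [0.7,-566,-241,-76,-36.3],
  [0.7,-566,-241,-76,-36.3],
  [0.7,-566,-241,-76,-36.3],
])

```text
clock: 4.32
eef_pos: [630.0, 136.2, 300.5]
eef_rot: [3.141, -0.0, -2.795]
wrist_force: [-0.1, 0.5, 1.4]
finger_gap: 65.8
finger_force: 0.0
```

```bash
python3 -c "
from h import *
go(630.5,135.5,72,199.8)
p=imaging.camera('scene');a=p['img'][140:380,250:520,::-1];cv2.imwrite('pics/s1.png',cv2.resize(a,None,fx=2.5,fy=2.5,interpolation=2))
for n in ('burner_small','spoon'):
  P,d=pts(p,n,62);print(n,P.min(0),P.max(0))
"
```

```text
shift [ -0.3  -0.8 228.5] turn 0.0 | at [630.  136.2 300.5] -160.2 t 4.33 gap 65.8 F [-0.1  0.5  1.4]
burner_small [527.01530258  52.55404363] [740.99639411 254.56660977]
spoon [479.77758972  77.85962624] [741.34587963 188.73891978]
```

Call:
arm_command([
  [0.6,0,-1,40,0],
  [0.6,0,-1,80,0],
  [0.6,0,-1,120,0],
  [0.6,0,-1,160,0],
  [0.6,0,-1,190,0],
  [0.6,0,-1,205,0],
  [0.6,0,-1,205,0],
])

```text
clock: 5.35
eef_pos: [630.5, 134.9, 95.3]
eef_rot: [3.141, -0.001, -2.796]
wrist_force: [-0.7, -0.3, 0.3]
finger_gap: 56.4
finger_force: 0.0
```

```bash
python3 -c "
from h import *
go(630.5,135.5,72,199.8)
p=imaging.camera('scene');a=p['img'][160:360,280:480,::-1];cv2.imwrite('pics/s2.png',cv2.resize(a,None,fx=3,fy=3,interpolation=2))
"
```

```text
shift [-0.2  0.6 23.3] turn 0.0 | at [630.5 134.9  95.3] -160.2 t 5.35 gap 56.4 F [-0.7 -0.3  0.3]
```

View pics/s2.png

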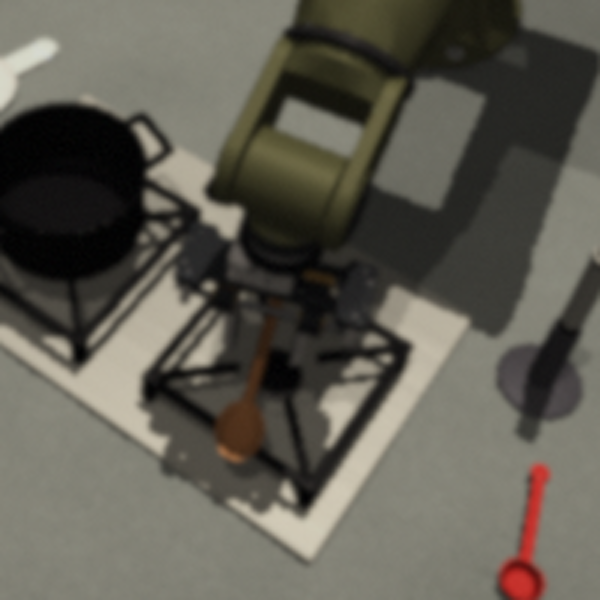

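The fingers straddle the handle, one on each side at crop (225,290) and (310,310), well clear of the bars. Next I go down and close.

Call:
arm_command([
  [0.6,0,0,10,0],
  [0.6,0,0,18,0],
  [0.6,0,0,23,0],
  [0.6,0,0,23,0],
  [0,0,0,23,0],
  [0,0,0,23,0],
  [0,0,0,23,0],
  [0,0,0,23,0],
  [0,0,0,23,0],
  [0,0,0,23,0],
  [0,0,0,13,0],
  [0,0,0,-10,0],
  [0,0,0,-40,0],
  [0,0,0,-80,0],
  [0,0,0,-120,0],
  [0,0,0,-160,0],
  [0,0,0,-180,0],
  [0,0,0,-180,0],
], force=25)

```text
clock: 7.65
eef_pos: [631.0, 134.8, 277.3]
eef_rot: [-3.141, 0.003, -2.796]
wrist_force: [-0.4, 0.7, -0.9]
finger_gap: 13.1
finger_force: 25.0
```

```bash
python3 - <<'E'
from h import *
go(411,-361,275,163.2)
for c in("scene","top"):
    p=imaging.camera(c);print(c,[(d['p'],d['rect']) for d in find_in(p,'spoon')][:2])
    k=(p['img'].max(2)<50)
    # cap fit: dark pixels near cap
    q=proj(p,(617,149,36));M=np.zeros(k.shape,bool);r=7
    cv2.imwrite(f"pics/{c}2.png",cv2.resize(p['img'][int(q[1])-50:int(q[1])+50,int(q[0])-66:int(q[0])+66,::-1],None,fx=4,fy=4,interpolation=2))
    P,d=pts(p,'burner_small',55);print(q,d['p'],P.min(0),P.max(0),(P.min(0)+P.max(0))/2)
    P,d=pts(p,'rest',6,(377,214) if c=="top" else (278,186));t=np.array([.957,-.289]);n=np.array([.289,.957])
    a,b=P@t,P@n; f=a>a.max()-90; print('dish',t*(a.max()-60)+n*(b[f].max()+b[f].min())/2)
    try:
        P,d=pts(p,'hob',10);print('hob',cv2.minAreaRect(P.astype(np.float32)))
    except Exception as e: print(e)
E
```

```text
shift [ 375.1 -391.8    1.4] turn 36.6 | at [631.  134.8 277.3] -160.2 t 7.65 gap 13.1 F [-0.4  0.7 -0.9]
scene [(0.64, [368.0, 248.1, 24.0, 56.1])]Traceback (most recent call last):
  File "<stdin>", line 9, in <module>
  File "h.py", line 12, in pts
    v,u=np.nonzero(L[0]["region"])
                   ~^^^
IndexError: list index out of range
```

Call:
arm_command([
  [0,10,-10,0,1],
  [0,30,-31,0,3],
  [0,55,-57,0,5.5],
  [0,80,-84,0,8],
  [0,105,-110,0,10.5],
  [0,130,-136,0,13],
  [0,155,-162,0,15.5],
  [0,180,-188,0,18],
  [0,205,-214,0,20.5],
  [0,230,-240,0,23],
  [0,255,-266,0,25.5],
  [0,280,-292,0,28],
  [0,305,-319,0,30.5],
  [0,330,-345,0,33],
  [0,350,-366,0,35],
  [0,365,-381,0,36.6],
  [0,375,-392,0,36.6],
  [0,375,-392,0,36.6],
  [0,375,-392,0,36.6],
])

```text
clock: 10.18
eef_pos: [410.9, -360.7, 275.4]
eef_rot: [3.141, -0.0, 2.849]
wrist_force: [0.6, -0.2, -0.3]
finger_gap: 12.4
finger_force: 25.0
```

```bash
python3 - <<'E'
from h import *
go(411,-361,60,163.2)
for c in("scene","top"):
    p=imaging.camera(c);print(c,[(d['p'],d['rect']) for d in find_in(p,'spoon')][:2])
    q=proj(p,(617,149,36)); print('cap px',q)
    if c=="top": cv2.imwrite(f"pics/{c}2.png",cv2.resize(p['img'][100:300,190:440,::-1],None,fx=3,fy=3,interpolation=2))
    try:
        P,d=pts(p,'burner_small',55);print(d['p'],P.min(0),P.max(0),(P.min(0)+P.max(0))/2)
        for n in('spoon',):
            P,d=pts(p,n,265);m=P.mean(0);w,v=np.linalg.eigh(np.cov((P-m).T));a=v[:,1]*np.sign(v[0,1]);s=(P-m)@a;print('spoon',m,np.degrees(np.arctan2(a[1],a[0])),'bowl c',m+a*(s.max()-32))
        P,d=pts(p,'rest',6,(377,214) if c=="top" else (278,186));t=np.array([.957,-.289]);n=np.array([.289,.957])
        a,b=P@t,P@n; f=a>a.max()-90; print('dish',t*(a.max()-60)+n*(b[f].max()+b[f].min())/2)
    except Exception as e: print(e)
E
```

```text
shift [-2.000e-01 -3.000e-01  2.154e+02] turn 0.0 | at [ 410.9 -360.7  275.4] 163.2 t 10.18 gap 12.4 F [ 0.6 -0.2 -0.3]
scene [(0.78, [287.9, 122.3, 72.5, 33.3]), (0.57, [277.2, 188.8, 42.9, 22.3])]
cap px [372.0870672  281.81552886]
0.9 [515.24006998  47.87460036] [738.71931712 254.24624758] [626.97969355 151.06042397]
spoon [ 423.16634996 -363.99667688] -18.256897244954967 bowl c [ 491.81247861 -386.64193786]
dish [ 502.55559728 -387.0300461 ]
top [(0.67, [388.1, 216.1, 21.4, 50.3])]
cap px [230.59231893 173.43840305]
0.63 [518.47958831  46.97729067] [718.49732722 248.25979382] [618.48845777 147.61854224]
spoon [ 478.56243913 -379.63602087] -17.054726199667638 bowl c [ 495.6393541  -384.87479861]
dish [ 502.23822392 -365.84726438]
```

View pics/top2.png

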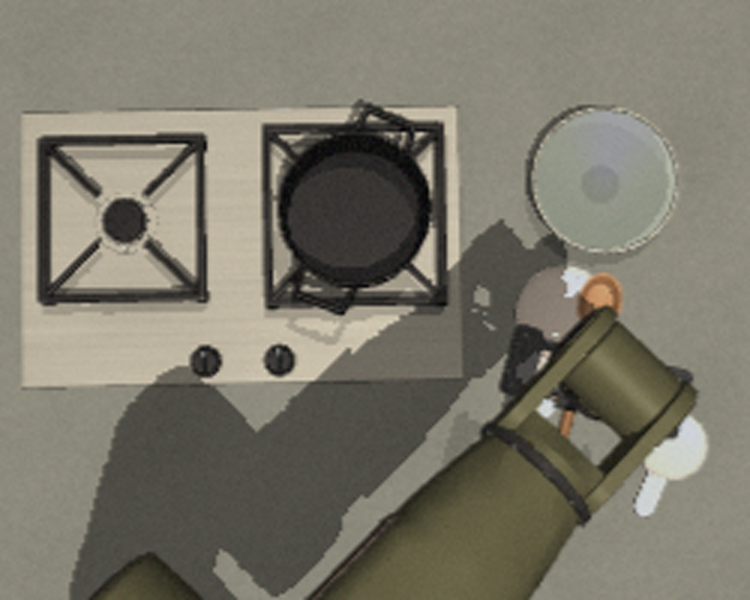

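Call:
arm_command([
  [0,-4,0,20,0],
  [0,-4,0,60,0],
  [0,-4,0,100,0],
  [0,-4,0,140,0],
  [0,-4,0,175,0],
  [0,-4,0,200,0],
  [0,-4,0,215,0],
  [0,-4,0,225,0],
  [0,-4,0,235,0],
  [0,-4,0,240,0],
  [0,-4,0,240,0],
  [0,-4,0,240,0],
])

```text
clock: 12.18
eef_pos: [414.8, -362.5, 35.9]
eef_rot: [-3.141, 0.001, 2.849]
wrist_force: [-0.1, -0.0, -0.4]
finger_gap: 12.8
finger_force: 25.0
```

Call:
arm_command([
  [0,0,0,3,0],
  [0,0,0,6,0],
  [0,0,0,8,0],
  [0,0,0,8,0],
])

```text
clock: 12.68
eef_pos: [414.6, -362.3, 27.2]
eef_rot: [3.141, -0.0, 2.849]
wrist_force: [-0.0, 1.3, 0.1]
finger_gap: 13.0
finger_force: 25.0
```

```bash
python3 - <<'E'
from h import *
go(411,-361,60,163.2)
p=imaging.camera("scene")
cv2.imwrite("pics/s3.png",cv2.resize(p['img'][120:240,220:370,::-1],None,fx=4.5,fy=4.5,interpolation=2))
E
```

```text
shift [  3.8   0.2 -32.7] turn 0.0 | at [ 414.6 -362.3   27.2] 163.2 t 12.68 gap 13.0 F [-0.   1.3  0.1]
```

View pics/s3.png

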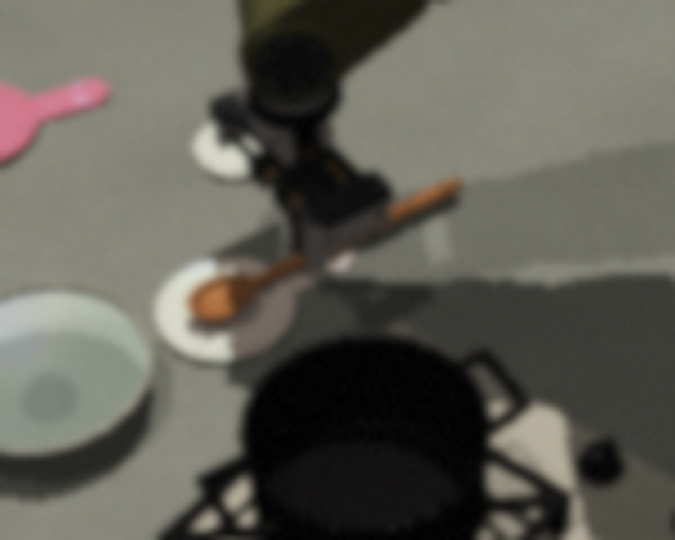

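The bowl is over the dish at crop (215,298), and the handle lies along the tail. I lower 2 mm more and release.

Call:
arm_command([
  [0,0,0,2,0],
  [0,0,0,2,0],
  [0.25,0,0,2,0],
  [0.35,0,0,2,0],
  [0.45,0,0,2,0],
  [0.45,0,0,2,0],
  [0.45,0,0,0,0],
  [0.45,0,0,-15,0],
  [0.45,0,0,-50,0],
  [0.6,0,0,-100,0],
  [0.7,0,0,-150,0],
  [0.8,0,0,-200,0],
  [0.8,0,0,-250,0],
  [0.8,0,0,-290,0],
  [0.8,0,0,-303,0],
  [0.8,0,0,-303,0],
])

```text
clock: 14.72
eef_pos: [414.6, -362.3, 330.6]
eef_rot: [-3.141, 0.001, 2.848]
wrist_force: [0.1, 0.9, -1.2]
finger_gap: 75.3
finger_force: 0.0
```

```bash
python3 - <<'E'
from h import *
go(446,361,330,180)
p=imaging.camera("scene")
for n in('spoon','rest'):
    P,d=pts(p,n,10,None if n=='spoon' else (278,186));m=P.mean(0);w,v=np.linalg.eigh(np.cov((P-m).T));a=v[:,1]*np.sign(v[0,1]);s=(P-m)@a
    print(n,d['p'],m,np.degrees(np.arctan2(a[1],a[0])),'c',m+a*(s.max()-(32 if n=='spoon' else 60)),s.min(),s.max())
# lighter from each camera: stand centre / button
for c in('scene','top'):
    p=imaging.camera(c)
    for n,z in(('lighter',180),('stand',8)):
        for d in trace(p,n)[:2]:
            v,u=np.nonzero(d['region']); print(c,n,round(float(d['p']),2),d['rect'],'top/bottom px',u[v==v.min()].mean(),v.min(),u[v==v.max()].mean(),v.max(),u.min(),v[u==u.min()].mean())
    print('pred foot',proj(p,(446.5,361,8)),'button',proj(p,(446.5,361,243)))
    q=proj(p,(446.5,361,120)); cv2.imwrite(f'pics/l_{c}.png',cv2.resize(p['img'][int(q[1])-40:int(q[1])+40,int(q[0])-40:int(q[0])+40,::-1],None,fx=5,fy=5,interpolation=2))
a=np.hstack([cv2.imread('pics/l_scene.png'),cv2.imread('pics/l_top.png')]);cv2.imwrite('pics/l.png',a)
E
```

```text
shift [1.789e+02 7.015e+02 3.000e-01] turn -16.8 | at [ 414.6 -362.3  330.6] 163.2 t 14.72 gap 75.3 F [ 0.1  0.9 -1.2]
spoon 0.74 [ 439.26280461 -373.86918664] -20.707797186624035 c [ 491.37089852 -393.56729868] -172.0745700444861 87.70699299597669
rest 0.83 [ 501.5943841  -379.21883593] -31.71717612739118 c [ 503.77879323 -380.5688593 ] -112.35987726992174 62.567918672399664
scene lighter 0.49 [478.1, 256.9, 21.9, 29.2] top/bottom px 481.5 242 469.0 271 466 268.0
scene stand 0.81 [461.2, 286.5, 27.7, 32.6] top/bottom px 464.0 269 460.5 299 445 285.5
pred foot [458.18401333 284.61842109] button [481.33782651 241.20170468]
top stand 0.68 [172.6, 222.4, 17.1, 23.5] top/bottom px 173.5 211 172.5 234 163 226.5
pred foot [173.77106996 221.68775467] button [153.5503764  220.27068609]
```

View pics/l.png

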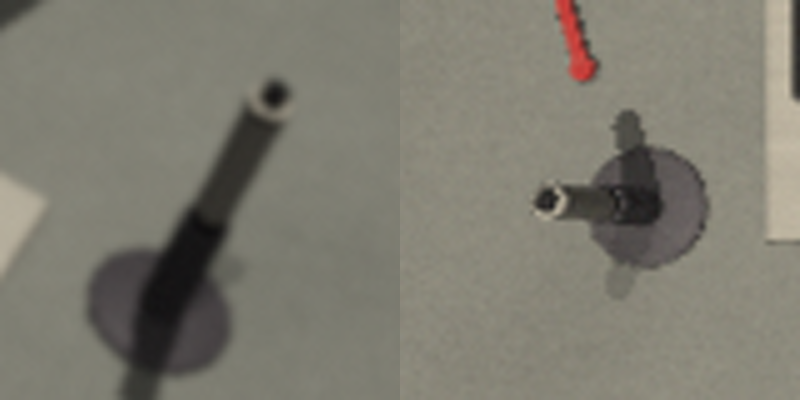

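The button is at crop (274,95) in the left (scene) panel and (150,200) in the right (top) panel. The lighter is upright in its tube. I triangulate the axis.

```bash
python3 - <<'E'
from h import *
px={'scene':(274,95),'top':(150,200)}
for c in px:
    p=imaging.camera(c);q=proj(p,(446.5,361,120)).astype(int)-40
    uv=q+np.array(px[c])/5-0.4; print(c,uv,ray(p,uv,243)[:2])
    if c=='top': print('foot',ray(p,q+np.array((250,207))/5-0.4,8)[:2])
go(446,361,330,219)
E
```

```text
scene [482.4 243.6] [452.20868172 366.33551338]
top [153.6 220.6] [445.45263179 360.83510662]
foot [445.37289082 361.61632601]
shift [1.789e+02 7.016e+02 4.000e-01] turn -55.8 | at [ 414.6 -362.4  330.3] 163.2 t 15.28 gap 75.5 F [ 0.5 -0.1  0.1]
```

Call:
arm_command([
  [1,9,35,0,-3],
  [1,19,75,0,-6],
  [1,29,115,0,-9],
  [1,39,155,0,-12],
  [1,49,195,0,-15],
  [1,59,235,0,-18],
  [1,70,275,0,-21],
  [1,80,315,0,-24],
  [1,90,355,0,-27],
  [1,100,395,0,-30],
  [1,110,435,0,-33],
  [1,120,475,0,-36],
  [1,130,515,0,-40],
  [1,140,555,0,-44],
  [1,150,595,0,-48],
  [1,161,635,0,-52],
  [1,171,675,0,-55],
  [1,176,695,0,-55.8],
  [1,178,703,0,-55.8],
  [1,178,703,0,-55.8],
])

```text
clock: 17.77
eef_pos: [447.3, 361.9, 330.3]
eef_rot: [-3.142, -0.0, -2.461]
wrist_force: [-0.2, -0.6, -0.3]
finger_gap: 93.9
finger_force: 0.0
```

```bash
python3 -c "
from h import *
go(447,362,188,219)"
```

```text
shift [  0.2   0.3 142.3] turn -0.0 | at [447.3 361.9 330.3] -141.0 t 17.77 gap 93.9 F [-0.2 -0.6 -0.3]
```

Call:
arm_command([
  [1,0,0,30,0],
  [1,0,0,65,0],
  [1,0,0,100,0],
  [1,0,0,125,0],
  [1,0,0,138,0],
  [1,0,0,142,0],
  [1,0,0,142,0],
  [0.4,0,0,142,0],
  [0.3,0,0,142,0],
  [0.3,0,0,142,0],
  [0.25,0,0,142,0],
  [0,0,0,142,0],
  [0,0,0,142,0],
  [0,0,0,142,0],
], force=15)

```text
clock: 19.52
eef_pos: [447.3, 362.1, 188.5]
eef_rot: [3.142, -0.0, -2.461]
wrist_force: [-0.6, 0.5, 0.3]
finger_gap: 27.2
finger_force: 0.1
```

```bash
python3 -c "
from h import *
go(447,362,276,219)
print(monitor.read_state()['finger_force'])
p=imaging.camera('top');q=proj(p,(447,362,150)).astype(int);a=p['img'][q[1]-50:q[1]+50,q[0]-50:q[0]+50,::-1]
p=imaging.camera('scene');q=proj(p,(447,362,150)).astype(int);b=p['img'][q[1]-50:q[1]+50,q[0]-50:q[0]+50,::-1]
cv2.imwrite('pics/g.png',cv2.resize(np.hstack([a,b]),None,fx=4,fy=4,interpolation=2))"
```

```text
shift [  0.3   0.1 -87.5] turn 0.0 | at [447.3 362.1 188.5] -141.0 t 19.52 gap 27.2 F [-0.6  0.5  0.3]
0.10272106155753136
```

View pics/g.png

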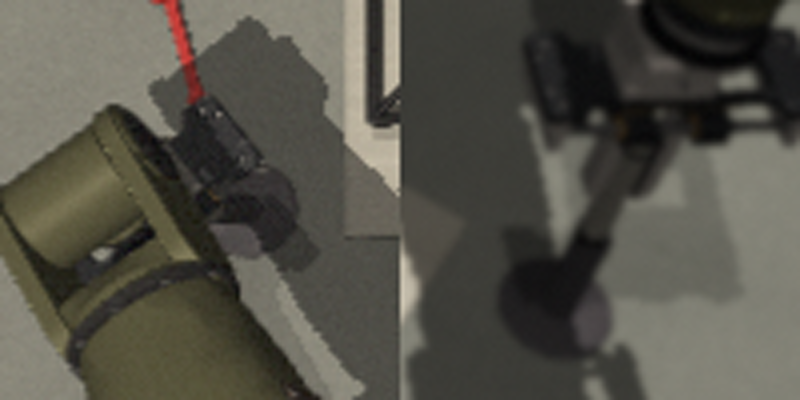

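The fingers stand on either side of the lighter body, at about (625,150) in the right panel. They are just closing, so I complete the grip and lift.

Call:
arm_command([
  [0,0,0,0,0],
  [0,0,0,0,0],
  [0,0,0,0,0],
  [0,0,0,-5,0],
  [0,0,0,-15,0],
  [0,0,0,-30,0],
  [0,0,0,-45,0],
  [0,0,0,-60,0],
  [0,0,0,-75,0],
  [0,0,0,-84,0],
  [0,0,0,-87,0],
  [0,0,0,-87,0],
], force=15)

```text
clock: 21.12
eef_pos: [447.3, 362.1, 275.3]
eef_rot: [-3.142, -0.0, -2.461]
wrist_force: [-1.0, 0.9, -1.3]
finger_gap: 22.4
finger_force: 15.0
```

```bash
python3 -c "
from h import *
go(447,362,276,219)
for c in('scene','top'):
  p=imaging.camera(c)
  for d in trace(p,'lighter')[:2]:
    v,u=np.nonzero(d['region']);m=np.c_[u,v].astype(np.float32);print(c,d['p'],d['rect'],cv2.fitLine(m,2,0,.01,.01).ravel(), u[v==v.max()].mean(),v.max())
  print('pred tip',proj(p,(447,362,98)),'rim',proj(p,(447,362,110)),'shoulder',proj(p,(447,362,198)),'tcp',proj(p,(447,362,276)))"
```

```text
shift [ 0.3  0.1 -0.7] turn 0.0 | at [447.3 362.1 275.3] -141.0 t 21.12 gap 22.4 F [-1.   0.9 -1.3]
scene 0.83 [480.5, 248.6, 26.3, 41.1] [  0.5169226   -0.85603213 481.0827     244.21428   ] 468.0 268
pred tip [466.47382578 269.83585667] rim [467.6193831  267.69369756] shoulder [476.5973713  250.90511886] tcp [485.51421683 234.23087518]
top 0.53 [160.8, 222.6, 10.1, 6.4] [ 9.9292803e-01 -1.1871785e-01  1.5993024e+02  2.2065117e+02] 158.0 223
top 0.43 [155.3, 177.1, 19.8, 36.3] [  0.2707299    0.96265537 153.33775    171.15894   ] 160.0 195
pred tip [166.39122627 221.05152003] rim [165.38726005 220.98032516] shoulder [157.57016738 220.42598687] tcp [149.89512948 219.8817222 ]
```

Call:
arm_command([
  [0,4,0,0,0],
  [0,11,0,0,0],
  [0,18,0,0,0],
  [0,25,0,1,0],
  [0,33,0,2,0],
  [0,40,0,3,0],
  [0,47,0,5,0],
  [0,54,0,6.5,0],
  [0,61,0,8,0],
  [0,61,0,8,0],
])

```text
clock: 22.58
eef_pos: [399.6, 323.4, 267.4]
eef_rot: [-3.142, -0.0, -2.461]
wrist_force: [-0.2, 2.0, -1.9]
finger_gap: 22.4
finger_force: 15.0
```

```bash
python3 -c "
from h import *
go(447,362,276,219)
print(monitor.read_state()['finger_force'])
p=imaging.camera('scene')
for d in trace(p,'lighter')[:1]:
    v,u=np.nonzero(d['region']);m=np.c_[u,v].astype(np.float32);print(d['p'],d['rect'],cv2.fitLine(m,2,0,.01,.01).ravel())
q=proj(p,(447,362,150)).astype(int);b=p['img'][q[1]-70:q[1]+50,q[0]-80:q[0]+60,::-1]
cv2.imwrite('pics/t1.png',cv2.resize(b,None,fx=4,fy=4,interpolation=2))
X=np.array([447,362,98.]);s=monitor.read_state()['eef_pos'];t=s-X;print('tip-tcp px dir',proj(p,s)-proj(p,X),np.degrees(np.arctan2(np.hypot(*t[:2]),t[2])))"
```

```text
shift [-61.2   0.2  -8.7] turn 0.0 | at [399.6 323.4 267.4] -141.0 t 22.57 gap 22.4 F [-0.2  2.  -1.9]
14.999817162752151
tip-tcp px dir [ 11.32878719 -51.78807846] 19.726554470442217
```

View pics/t1.png

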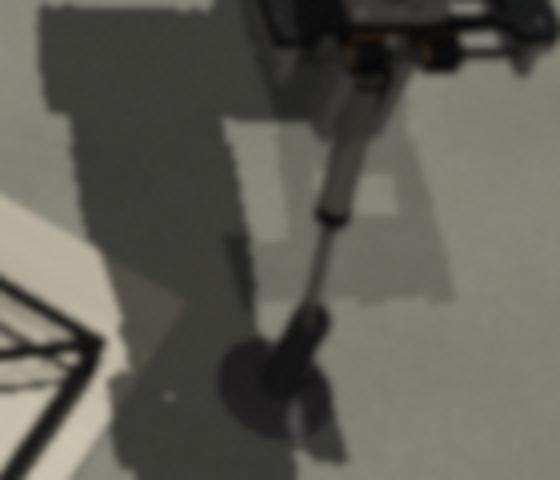

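The lighter pivots as planned: the shoulder is at crop (333,213) and the nozzle enters the tube at (315,305), about 20° of tilt. I continue to about 46° and then draw it out along its axis.

Call:
arm_command([
  [0,7,0,2.5,0],
  [0,14,0,5.5,0],
  [0,20,0,8.5,0],
  [0,27,0,12,0],
  [0,33,0,15.5,0],
  [0,39,0,19,0],
  [0,45,0,23,0],
  [0,51,0,28,0],
  [0,57,0,32.5,0],
  [0,62,0,37,0],
  [0,65,0,40,0],
  [0,65,0,40,0],
  [0,80,0,25,0],
  [0,100,0,5,0],
  [0,115,0,-10,0],
  [0,115,0,-10,0],
  [0,115,0,-10,0],
])

```text
clock: 24.8
eef_pos: [310.7, 251.3, 276.6]
eef_rot: [-3.142, -0.001, -2.461]
wrist_force: [0.2, 0.0, -0.7]
finger_gap: 22.5
finger_force: 15.0
```

```bash
cat > ang.py <<'E'
from h import *
from scipy.spatial.transform import Rotation as T
p=imaging.camera('scene');st=monitor.read_state();s=st['eef_pos'];R=T.from_euler("xyz",st["eef_rot"]).as_matrix()
u=R[:,0];print('tcp',s.round(1),st['finger_gap'],st['finger_force'],st['wrist_force'].round(1))
def tip(th,L=178): return s-L*(u*np.sin(th)+np.array([0,0,1])*np.cos(th))
for d in trace(p,'lighter')[:1]:
    v,w=np.nonzero(d['region']);l=cv2.fitLine(np.c_[w,v].astype(np.float32),2,0,.01,.01).ravel();print(d['p'],d['rect'],l,'lowest',w[v==v.max()].mean(),v.max(),w[v==v.min()].mean(),v.min())
for a in(40,45,50): q=proj(p,s);e=proj(p,tip(np.radians(a)));print(a,tip(np.radians(a)).round(),e.round(1),(q-e)/np.linalg.norm(q-e))
import sys
q=(proj(p,s)+e)/2;q=q.astype(int);b=p['img'][max(q[1]-60,0):q[1]+60,q[0]-70:q[0]+70,::-1];print('corner',q[0]-70,q[1]-60)
cv2.imwrite(sys.argv[1],cv2.resize(b,None,fx=4,fy=4,interpolation=2))
E
python3 ang.py pics/t2.png
```

```text
tcp [310.7 251.4 276.5] 22.202462656216188 14.98545527458191 [ 0.3  0.6 -2.2]
0.62 [470.2, 211.3, 10.1, 77.3] [ 4.592527e-02 -9.989449e-01  4.689356e+02  2.073501e+02] lowest 467.5 250 471.5 174
40 [400. 323. 140.] [464.9 244.6] [ 0.04261573 -0.99909154]
45 [408. 331. 150.] [466.9 245.8] [ 0.00847668 -0.99996407]
50 [417. 337. 162.] [469.  246.5] [-0.02549276 -0.99967501]
corner 398 155
```

View pics/t2.png

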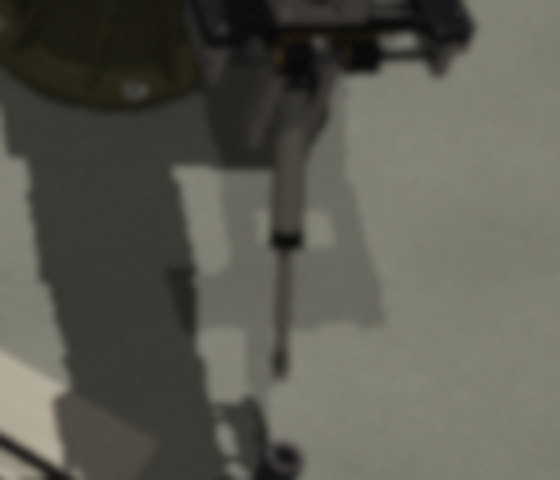

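```bash
python3 -c "
from h import *
go(491.5,147.5,260,180)"
```

```text
shift [ -75.2 -194.6   16.4] turn 39.0 | at [310.6 251.4 276.5] -141.0 t 24.9 gap 21.9 F [-0.3 -0.2 -1.5]
```

Call:
arm_command([
  [0,0,0,0,0],
  [0,-3,-8,0,1.5],
  [0,-10,-26,0,5],
  [0,-17,-45,0,9],
  [0,-25,-65,0,13],
  [0,-33,-85,0,17],
  [0,-41,-105,0,21],
  [0,-48,-125,0,25],
  [0,-56,-145,4,29],
  [0,-64,-165,8,33],
  [0,-70,-181,12,36],
  [0,-74,-191,16,38.5],
  [0,-75,-194.6,16,39],
  [0,-75,-194.6,16,39],
  [0,-75,-194.6,16,39],
], force=35)

```text
clock: 26.78
eef_pos: [491.1, 147.6, 261.7]
eef_rot: [3.141, 0.0, -3.141]
wrist_force: [0.2, -0.6, -1.4]
finger_gap: 22.0
finger_force: 35.0
```

```bash
python3 ang.py pics/t3.png; python3 - <<'E'
from h import *
p=imaging.camera('top');s=monitor.read_state()['eef_pos']
for d in trace(p,'lighter')[:2]:
    v,w=np.nonzero(d['region']);print(d['p'],d['rect'],'top',w[v==v.min()].mean(),v.min())
for a in(40,45,50):
    t=np.radians(a);X=s+178*np.array([np.sin(t),0,-np.cos(t)]);print(a,X.round(),proj(p,X))
print('cap',proj(p,(617.5,147.5,36)))
q=proj(p,(560,147,150)).astype(int);b=p['img'][q[1]-50:q[1]+70,q[0]-70:q[0]+70,::-1];print('corner',q-[70,50])
a=cv2.imread('pics/t3.png');b=cv2.resize(b,None,fx=4,fy=4,interpolation=2)
cv2.imwrite('pics/t4.png',cv2.resize(np.hstack([a[:480],b[:len(a)]]),None,fx=.71,fy=.71,interpolation=3))
E
```

```text
tcp [491.1 147.6 261.7] 21.656113068733134 34.98080313205719 [-0.3  0.1 -2.2]
0.63 [392.3, 231.9, 34.0, 69.5] [  0.43164048  -0.9020457  394.3489     225.50824   ] lowest 374.5 267 405.0 199
40 [606. 148. 125.] [376.9 263.5] [ 0.44943083 -0.89331513]
45 [617. 148. 136.] [375.2 264.2] [ 0.46662729 -0.88445405]
50 [627. 148. 147.] [373.6 264.6] [ 0.4833679  -0.87541732]
corner 318 177
0.37 [224.4, 176.9, 7.7, 21.3] top 226.0 168
40 [606. 148. 125.] [226.92292429 173.71088871]
45 [617. 148. 136.] [226.40203515 170.03435941]
50 [628. 148. 147.] [225.82891372 166.55854382]
cap [231.00635223 173.29480282]
corner [155 136]
```

View pics/t4.png

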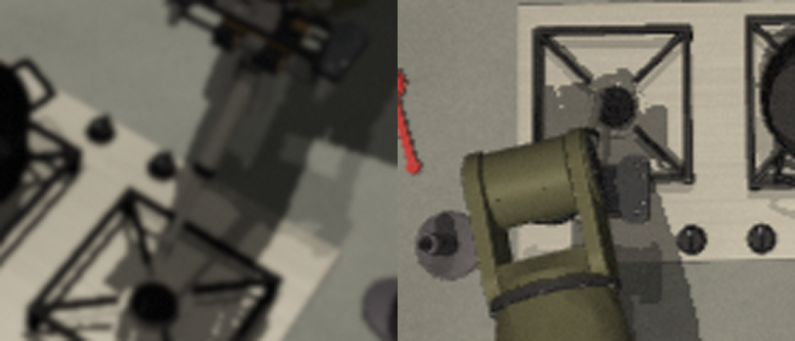

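The left panel shows the nozzle reaching down at a slant towards the cap at (155,300). The top view is mostly hidden by the wrist. I swing the lighter about the burner so that the scene camera sees the slant side-on.

```bash
python3 -c "
from h import *
go(540,246.8,230,128)"
```

```text
shift [-48.9  99.3  31.6] turn 52.0 | at [491.2 147.5 261.6] -180.0 t 26.98 gap 22.0 F [ 0.2  1.2 -0.9]
```

Call:
arm_command([
  [0,-3,7,0,3],
  [0,-8,17,2,8],
  [0,-13,27,5,13],
  [0,-18,37,9,18],
  [0,-23,47,13,24],
  [0,-28,57,17,30],
  [0,-33,67,21,36],
  [0,-38,77,25,41],
  [0,-43,87,28,46],
  [0,-47,95,31,50],
  [0,-49,99,31.5,52],
  [0,-49,99,31.5,52],
  [0,-49,99,31.5,52],
])

```text
clock: 28.6
eef_pos: [540.2, 246.2, 230.0]
eef_rot: [3.142, 0.0, 2.235]
wrist_force: [-0.5, 0.6, -0.7]
finger_gap: 21.6
finger_force: 35.0
```

```bash
python3 ang.py pics/t5.png; python3 - <<'E'
from h import *
from scipy.spatial.transform import Rotation as T
import glob
st=monitor.read_state();s=st['eef_pos'];u=T.from_euler("xyz",st["eef_rot"]).as_matrix()[:,0]
for c in('scene','top'):
    p=imaging.camera(c)
    for d in trace(p,'lighter')[:2]:
        v,w=np.nonzero(d['region'])
        if len(v)<20: continue
        m=np.c_[w,v].astype(np.float32);print(c,d['p'],d['rect'],cv2.fitLine(m,2,0,.01,.01).ravel())
    for a in(40,45,50):
        t=np.radians(a);X=s-178*(u*np.sin(t)+np.array([0,0,np.cos(t)]));e=proj(p,X);q=proj(p,s);print(a,X.round(1),e.round(1),((q-e)/np.linalg.norm(q-e)).round(3))
    print('cap',proj(p,(617.5,147.5,36)),'above',proj(p,(617.5,147.5,56)))
    e=e.astype(int); g=cv2.cvtColor(p['img'],cv2.COLOR_RGB2GRAY)[e[1]-12:e[1]+14,e[0]-18:e[0]+22]; print(e-[18,12])
    for r in g: print(''.join('%4d'%x for x in r))
E
```

```text
tcp [540.2 246.2 230.1] 21.95461476086996 34.98090863227844 [-0.1 -0.3 -1.9]
0.85 [397.4, 258.3, 57.9, 34.6] [  0.8588854  -0.5121678 399.96286   254.82178  ] lowest 372.0 273 420.5 239
40 [611. 156.  94.] [377.2 271.9] [ 0.87504649 -0.48403888]
45 [618. 147. 104.] [373.7 270.1] [ 0.9014823  -0.43281597]
50 [624. 139. 116.] [370.5 268. ] [ 0.92358693 -0.38338907]
corner 327 196
scene 0.84 [398.1, 257.4, 52.4, 32.7] [  0.85868263  -0.5125077  402.0925     253.55202   ]
40 [610.7 156.   93.7] [377.2 271.9] [ 0.875 -0.484]
45 [617.8 147.  104.2] [373.7 270. ] [ 0.902 -0.433]
50 [624.3 138.8 115.7] [370.5 268. ] [ 0.924 -0.383]
cap [371.58480607 281.66562034] above [372.24133122 278.36471332]
[352 256]
  73  46  52  84 115 122 106  80  65  62  66  68  65  51  36  58  98 127 146 154 154 150 145 141 138 130 120 105  88  67  47  39  42  58  85 112 122 108  85  73
  49  47  76 104 116 104  82  74  82  82  78  80  87  73  46  41  67  95 122 141 152 155 152 149 144 140 136 130 121 104  81  58  42  38  49  70  85  83  76  75
  46  70 100 110 101  81  77  95 113 107  88  92 106  94  60  36  45  
[... 7698 characters left out ...]
  73 133 173 178 159 173 175 177 177 178 179 180 179 179
  99  54  30  38  74  95  98  98 106 161 174 163 172 174 134  79  47  38  38  38  45  48  49  55  37  77  96 163 130 163 174 178 180 178 183 179 179 181 183 184
 137  77  26  56  92  99 101  99  99 163 176 128  96 161 155 137  82  34  30  47  45  43  42  49  76  64 137 174 125 102 161 175 177 178 178 179 178 180 179 179
 111  73  30  69  95 103  99 101 100 104  89  81  90 166 177 158 148 103  93  57  68  52  64 106 142 149 173 124  60  80 107 108 169 180 178 179 182 181 181 181
 104  65  54  91  98 101 102 101 100  71  55  41 156 157 175 160 150 151 125 140 127 143 123 142 151 174 153  85  50  44  90 101 106 164 178 177 177 177 178 179
```

Call:
arm_command([
  [0,2,0,8,0],
  [0,4,0,18,0],
  [0,5.5,0,28,0],
  [0,5.5,0,38,0],
  [0,5.5,0,46,0],
  [0,5.5,0,51,0],
  [0,5.5,0,53,0],
  [0,5.5,0,53,0],
  [0,5.5,0,53,0],
  [0,5.5,0,53,0],
])

```text
clock: 30.15
eef_pos: [537.0, 250.7, 177.2]
eef_rot: [3.141, 0.0, 2.234]
wrist_force: [0.0, -0.8, -1.4]
finger_gap: 22.0
finger_force: 35.0
```

```bash
python3 - <<'E'
from h import *
from scipy.spatial.transform import Rotation as T
st=monitor.read_state();s=st['eef_pos'];u=T.from_euler("xyz",st["eef_rot"]).as_matrix()[:,0];print(s,st['wrist_force'],st['finger_gap'],st['finger_force'],st['clock'])
for c in('top','scene'):
    p=imaging.camera(c)
    for a in(43,45,47,49):
        t=np.radians(a);X=s-178*(u*np.sin(t)+np.array([0,0,np.cos(t)]));print(c,a,X.round(1),proj(p,X).round(1))
    print('want',proj(p,(617.5,147.5,56)))
    e=proj(p,(617.5,147.5,56)).astype(int)
    g=cv2.cvtColor(p['img'],cv2.COLOR_RGB2GRAY)[e[1]-10:e[1]+11,e[0]-14:e[0]+18]; print(e-[14,10])
    for r in g: print(''.join('%4d'%x for x in r))
P,d=pts(p,'spoon',12);m=P.mean(0);w,v=np.linalg.eigh(np.cov((P-m).T));a=v[:,1]*np.sign(v[0,1]);q=(P-m)@a;print('spoon',m,'bowl',m+a*(q.max()-32))
E
```

```text
[536.98343299 250.66149038 177.16767663] [ 0.01284934 -0.75938497 -1.4270985 ] 22.01907686482089 34.98076021671295 30.15
top 43 [611.7 155.   47. ] [228.4 174.6]
top 45 [614.5 151.5  51.3] [229.2 173.6]
top 47 [617.1 148.1  55.8] [230.  172.8]
top 49 [619.7 144.8  60.4] [230.7 171.9]
want [230.12651148 172.6437042 ]
[216 162]
 140 117  62  36  42  76  93 107 160 171 171 172 172 174 173 170 170 169 173 172 176 172 146  75  44  41  83 162 153 144 145 169
 147 144 121  78  47  42  58  94 162 179 177 179 177 176 178 178 177 176 178 178 178 149  86  46  39  85 159 156 148 149 170 178
 152 145 144 143  88  48  31  87 160 174 175 174 164 163 174 180 181 179 159 170 176 122  68  35  85 158 155 147 147 169 177 176
 174 152 144 144 142  89  86 159 175 175 169 181 178 176 177 175 177 176 176 178 179 138 129 103 156 151 144 145 167 175 176 174
 173 177 156 147 147 141 167 176 176 152 169 174 121  92  79  64  82  83  99 164 178 178 155 149 147 149 147 170 178 180 178 178
 176 176 173 153 147 147 150 170 169 174 154 100  49  36  47  39  45  38  44  71 103 167 180 166 150 151 172 177 179 176 179 18
[... 4231 characters left out ...]
3 136  88  47  29  29  30  29  24  20  14  13  10   8   8  13  17  23  47  93 133 153 157 157 155 155 146 121  89
 153 158 165 160 128  83  48  31  29  29  30  28  27  23  18  15  10  10  12  12  20  47  94 137 156 158 157 156 152 140 111  85
 159 157 160 154 126  83  55  37  28  29  30  31  30  30  27  24  20  18  20  16  21  50 102 142 152 146 140 140 134 119  97  81
 157 155 159 157 130  90  65  49  34  28  29  31  31  31  31  30  28  28  25  24  24  54 101 138 140 121 108 105 103  96  89  83
 163 162 168 168 146 108  77  59  42  30  27  28  29  30  32  32  31  28  27  23  31  65 111 144 145 124 104  99  99 101 103  95
spoon [ 421.07156258 -365.13340056] bowl [ 489.64123771 -390.78148272]
```

Call:
arm_command([
  [0,0,0,1,0],
  [0,0,0,2,0],
  [0,0,0,2,0],
  [0,0,0,2,0],
  [0,0,0,2,0],
  [0,0,0,2,0],
])

```text
clock: 31.05
eef_pos: [536.9, 250.6, 175.0]
eef_rot: [3.142, 0.0, 2.234]
wrist_force: [0.1, 0.5, -2.3]
finger_gap: 21.5
finger_force: 35.0
```

```bash
python3 -c "
from h import *
print(monitor.read_state()['qd'].round(4)); print(job.sign_off())"
```

```text
[ 0.001   0.0006  0.0013 -0.0002  0.0004 -0.0015]
the job is handed in; nothing more can be done
None
```

I handed the job in at 31 s: the spoon's bowl is in the spoon rest, and the lighter is held still at about 47–48° with its nozzle tip about 2 cm above the small burner's cap, by camera estimate; sign-off returned no verdict.

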